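# Start the ceiling fan on full, then turn its recessed regulator back to the marker

## Task

Start the ceiling fan: reach into the well of the sloping fan regulator and turn its knob clockwise all the way to the end stop, then turn it back until its yellow pointer is in line with the green speed marker on the rim, and let go. Do not shift the green marker, and leave the other things on the shelf where they stand.

Things in the scene. Friction and masses are not known exactly. Their poses are not given: they have to be found in the camera images.
- regulator: fan regulator, fixed to the shelf: a white pod (160 x 170 x 110 mm thick) on a brown wooden plinth, its flat square face sloping 26 degrees from level and facing the robot side (-x of its own frame); 230 mm high at the back. Origin: on the shelf surface, below the centre of the well; z up.
- dial_well (a point): centre of the floor of the round well sunk square into the sloping face: 100 mm across, 50 mm deep, 150 mm above the shelf. z: the knob's axis, straight out of the well (26 degrees from vertical, towards the robot side); x: up the slope; y: left as seen facing the slope. The rim is the white face at z = 50 mm, reaching 80 mm from the axis in x and 85 mm in y.
- speed_knob (a joint): angle of the knob (rad) about z of dial_well; grows clockwise as one looks into the well. At 0 (off) the pointer points along +y of dial_well, at 1.57 up the slope (+x). Hard end stops at 0 and 2.9 (full speed, red tick on the rim). It takes 0.1 N m to turn and stays where it is left. Starts between 0.1 and 0.6.
- pointer (a point): outer end of the yellow pointer on the knob's top, 32 mm from the axis; x along the pointer, z along the axis, turning with the knob. The knob is a black bar 64 mm long (along x), 18 mm thick with parallel sides, centred on the axis; its sides stand free from z = 7 to 40 mm in dial_well (top 10 mm below the rim), above a grey disc of radius 36 mm.
- speed_marker (a joint): angle of the green speed marker (rad), same sense and zero as speed_knob: pointer and marker are in line when the values are equal. A green tab 22 x 8 mm, 6 mm proud of the rim, 54 to 76 mm from the axis; stiff (0.6 N m) but shifts if pushed. Stands between 1.3 and 2.1.
- marker (a point): middle of the green marker, 65 mm from the axis at the level of the rim (z = 50 mm in dial_well); its x axis points outward from the knob's axis, z along the axis.
- jar: loose white plastic jar, 80 mm across, 120 mm high; stands beside the regulator. Bystander; origin at the centre of its underside.
- tumbler: loose glass tumbler, 72 mm across, 100 mm high; stands beside the regulator. Bystander; origin at the centre of its underside.
- plate: loose white ceramic plate, 190 mm across, 22 mm high. Bystander; origin at the centre of its underside.
- kettle_lid: loose aluminium kettle lid, 136 mm across, 49 mm high with its knob. Bystander; origin at the centre of its underside.
- puri_press: loose steel puri press, base 200 x 100 mm, discs 160 mm across, lever handle reaching 150 mm from the origin along its -x, 75 mm high. Bystander; origin at the centre of its underside.
- rod_clamp: orange spring clamp, 80 mm long, holding a steel rod 190 mm long and 10 mm thick that lies along its x axis; 30 mm high, loose. Bystander; origin at the underside below the middle of the rod.

How it is judged:
By the outcome, as a careful person would: the job done as asked, in the order asked, and still so for the second after the job is handed in, with the robot touching nothing.
It also fails if it takes over 72 s, if anything falls off the work surface, if the arm or the gripper's body presses on something with over 40 N, if the wrist force passes 120 N, or if a joint passes its speed limit or range.

## Robot

A 6-joint arm with a two-finger parallel gripper is mounted at the origin on the work surface. World frame = base frame: x ahead of the robot, y to its left, z up, the work surface at z = 0. Lengths are in mm, angles in degrees, forces in N, time in s.
With the tool pointing down it reaches from about 425 to 1125 mm from the base axis. Payload 14.9 kg.
Tool frame: the origin (TCP) lies midway between the tips of the shut fingers; the grasp point (between the pads) lies ctrl.tcp_to_grasp behind it (ctrl.tcp_to_grasp is the distance from the TCP to the grasp point, in mm); z points along the fingers, y is the line along which they close (so a half turn about z gives the same grasp; the last joint's range is limited). The gripper opens to 91 mm and grips with 3 to 60 N. Pads are 32 mm wide; open, the fingers measure 118 mm over their backs; the gripper's body (76 mm by 178 mm) begins 60 mm behind the grasp point.
Start: joints at [-67.855, 21.709, 99.362, -0, 58.929, -1.908], TCP at [285.302, -639.235, 213.932] pointing down, gripper open.
Joint ranges: [-158.91, 158.91], [-42.39, 125.64], [0.06, 152.35], [-60.88, 240.88], [17.5, 164.5], [-176.32, 176.32]. Speed limits (degrees/s): [108.29, 108.29, 136.94, 180, 180, 180].

## Interface

Orientations are given as a 3x3 rotation matrix whose columns are the frame's x, y, z axes.
In Python, from bench import ctrl, camera gives the robot as it stands.
- The arm moves only by the tool play_rows, never from a script. Its argument "commands" is a list that holds one entry, the list of rows, each a list of 5 numbers: the finger opening in mm, from 0 to 91.2, then the shift along the tool's x, y, z normalised to -1 to 1, where 1 is 0.15 m, then the turn about the tool's z normalised to -1 to 1, where 1 is pi rad. A call has 1 to 10 rows; each row is the pose to reach, as a shift and turn from the pose commanded when the call began, along the tool's axes at that moment, turning the shorter way round; what a row does not reach only later rows make up. A row lasts 1/10 s, in which the tool goes at most 50 mm and 8.59 degrees, less where a joint would pass 70% of its speed; a pose out of reach is approached as far as the arm can. A call with a number of a shift or a turn outside -1 to 1 is refused whole. A call with a gripper value outside its range is refused whole. The fingers move at their own pace and stop on an object; "squeeze" is the grip in N (left out, the last holds). Time passes only in rows, so rows that repeat a pose let the fingers close. It gives the time, the measured TCP pose, the force, the opening and the grip force at its end, in the units of the state.
- ctrl.get_obs(): the state, without advancing time (a new reading comes with each control period).
- camera(name): name is "scene" or "top" or "wrist"; returns a dict with "img" (420x560x3 uint8, red, green, blue), "fov_y" (degrees; the focal length in pixels is half the picture's height over the tangent of half this angle, whatever the lens; pixels are square), "cx", "cy" (the principal point, pixels), "T" (4x4, takes a point from camera to world coordinates). Camera axes: x right, y down, z forward; pixel columns grow to the right and rows downward; lengths in mm; the calibration is good to about 2 mm. A picture is of the moment at which its call begins. There is no depth.
- ctrl.finish_job(): hands the job in; it is judged then, once.
The state is a dict: "t": time; "q": joint angles; "qvel": joint speeds; "effort": joint torques, N m; "position": TCP position; "orientation": TCP orientation; "wrist_force": force on the tool from outside, world axes, zero at the start; "wrist_torque": the same for the moment, N m; "opening": opening from 0.0 (shut) to 1.0 (fully open); "gripper_force": force on a finger pad.
Only numpy, scipy, OpenCV 4.12 (cv2) and the standard library are available. Lean on these libraries where they do the work, as an engineer would, in place of code of your own. Each camera call takes 0.05 s, during which the arm holds its last target. There are 200 camera calls.

## Working session

There is one attempt and no reset: what is moved stays moved. The work goes in short steps, Python scripts to look and compute and a tool call to move; the robot and the scene stay as the last step left them, time stands still between calls to the robot, and variables do not carry over. Pictures are saved under pics/ and viewed, at most 10 in all, crops included, and the job is handed in when it is done.

Besides the shell and the picture viewer there is one more tool, called after "Call:" by a JSON object that holds its "name" and its "arguments", one argument or row to a line. play_rows: Moves the arm, as the interface text tells. Its arguments: {"type":"object","properties":{"commands":{"type":"array","items":{"type":"array","items":{"type":"array","items":{"type":"number"}}}},"squeeze":{"type":"number"}},"required":["commands"]}

```bash
mkdir -p pics; ls; python3 - <<'E'
from bench import ctrl,camera
import cv2,numpy as np
o=ctrl.get_obs();print(o['t'],o['position'],np.round(o['orientation'],3).tolist(),o['opening'],ctrl.tcp_to_grasp)
ims=[]
for n in ['scene','top','wrist']:
    c=camera(n);cv2.imwrite(f'pics/{n}0.png',c['img'][:,:,::-1]);print(n,c['fov_y'],c['cx'],c['cy'],np.round(c['T'],3).tolist())
    np.savez(f'{n}0.npz',**c)
    
E
```

```text
pics
0.0 [ 285.15714384 -638.85417943  213.26923544] [[0.913, 0.408, -0.0], [0.408, -0.913, 0.001], [0.0, -0.001, -1.0]] 0.9986574082087146 18.8
scene 49.392556842802584 283.3008070096276 213.41616737773373 [[-0.501, 0.583, -0.639, 1517.677], [0.866, 0.332, -0.375, 555.53], [-0.006, -0.741, -0.671, 1140.706], [0.0, 0.0, 0.0, 1.0]]
top 45.93668650699739 274.4433649004402 208.48615010494575 [[0.003, -0.994, 0.107, 375.347], [-1.0, -0.003, 0.001, 14.831], [-0.001, -0.107, -0.994, 1780.096], [0.0, 0.0, 0.0, 1.0]]
wrist 59.942076590536544 274.66225431119165 213.8736549159032 [[0.408, -0.875, -0.261, 359.525], [-0.913, -0.391, -0.115, -605.273], [-0.001, 0.285, -0.958, 382.561], [0.0, 0.0, 0.0, 1.0]]
```

View pics/scene0.png

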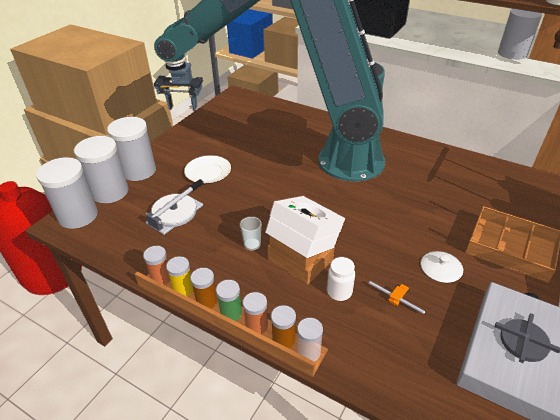

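View pics/top0.png

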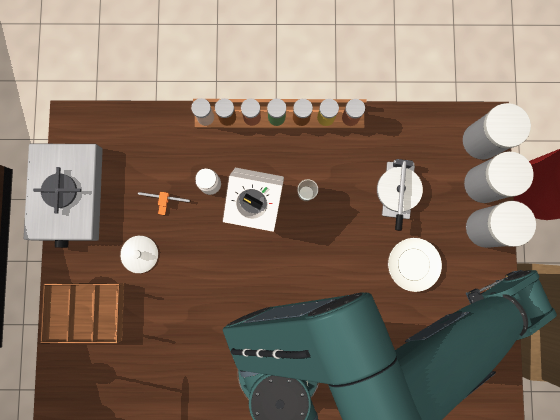

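The scene view shows the regulator near (305,225), between the tumbler and the jar. The top view puts its well near (252,203), with the pointer and the green marker (265,190) visible. I'll enlarge it.

```bash
python3 - <<'E'
import cv2
a=cv2.imread('pics/top0.png')[150:250,190:330]; b=cv2.imread('pics/scene0.png')[185:290,250:390]
a=cv2.resize(a,(560,400),interpolation=cv2.INTER_CUBIC)
cv2.imwrite('pics/crop0.png',a)
E
```

```text
(no output)
```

View pics/crop0.png

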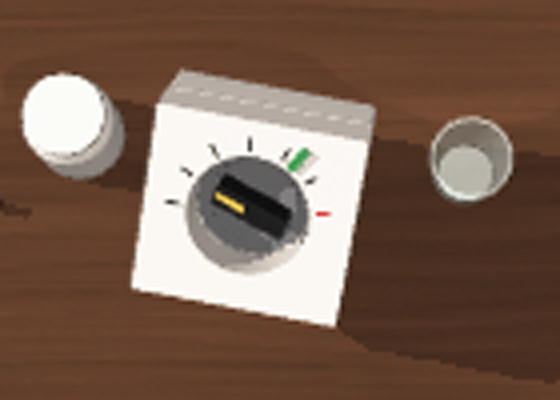

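The face corners in the crop are (158,103), (368,141), (336,326) and (132,290). The pointer is at (228,203), pointing left and slightly up, and the green marker is at (300,158).

```bash
cat > h.py <<'E'
import numpy as np
def ray(c,u,v):
    f=210/np.tan(np.radians(float(c['fov_y'])/2)); T=np.array(c['T'])
    return T[:3,3],T[:3,:3]@np.array([(u-c['cx'])/f,(v-c['cy'])/f,1.])
def onplane(c,u,v,p,n):
    o,d=ray(c,u,v); return o+d*(np.dot(p-o,n)/np.dot(d,n))
def onz(c,u,v,z): return onplane(c,u,v,np.array([0,0,z]),np.array([0,0,1.]))
S,C=np.sin(np.radians(26)),np.cos(np.radians(26))
def frame(yaw): # columns x(up slope),y,z of dial_well
    R=np.array([[np.cos(yaw),-np.sin(yaw),0],[np.sin(yaw),np.cos(yaw),0],[0,0,1]])
    return R@np.array([[C,0,-S],[0,1,0],[S,0,C]])
def proj(c,P):
    T=np.array(c['T']);f=210/np.tan(np.radians(float(c['fov_y'])/2)); q=T[:3,:3].T@(P-T[:3,3])
    return np.array([c['cx']+f*q[0]/q[2],c['cy']+f*q[1]/q[2]])
E
python3 - <<'E'
from h import *
c=np.load('top0.npz')
zc=150+50*C
P=[onz(c,190+u/4,150+v/4,zc+s*80*S) for u,v,s in [(158,103,1),(368,141,1),(336,326,-1),(132,290,-1)]]
P=np.array(P);print(P.round(1))
print('sizes',[np.linalg.norm(P[i]-P[i-1]).round(1) for i in range(4)])
m=P.mean(0); yb=P[0]-P[1]+P[3]-P[2]; xf=P[0]+P[1]-P[2]-P[3]
print(m, np.degrees(np.arctan2(-yb[0],yb[1])),np.degrees(np.arctan2(xf[1],xf[0])))
yaw=(np.arctan2(-yb[0],yb[1])+np.arctan2(xf[1],xf[0]))/2
F=frame(yaw); W=m-50*F[:,2]; print('well',W,'yaw',np.degrees(yaw))
def ang(u,v,z):
    p=F.T@(onplane(c,190+u/4,150+v/4,W+z*F[:,2],F[:,2])-W);return p.round(1),np.arctan2(p[0],p[1])
print('ptr',ang(220,196,40),ang(242,209,40),'marker',ang(300,158,53),'red',ang(323,214,50))
# jar, tumbler
print('jar',onz(c,190+65/4,150+112/4,120),'tumb',onz(c,190+471/4,150+155/4,100))
E
```

```text
[[645.8 159.  230. ]
 [615.9  -7.4 230. ]
 [473.7  17.6 159.9]
 [502.7 184.9 159.9]]
sizes [np.float64(161.4), np.float64(169.1), np.float64(160.5), np.float64(169.8)]
[559.52440624  88.54286645 194.93970231] -10.022211492951113 -10.102098237595095
well [581.10582984  84.71333499 150.        ] yaw -10.062154865273104
ptr (array([ 9.5, 25.8, 40. ]), np.float64(0.3535793680211148)) (array([ 1.9,  6.6, 40. ]), np.float64(0.2755549589781164)) marker (array([ 57.5, -33.8,  53. ]), np.float64(2.102395444892103)) red (array([ 13.4, -59.1,  50. ]), np.float64(2.9179985348054482))
jar [657.05217373 248.0588358  120.        ] tumb [624.18667543 -97.43908251 100.        ]
```

The measured face is 161 x 169 mm, matching 160 x 170, with well (581,85), yaw −10°, knob ≈0.3 and marker ≈2.1. Next I travel over it at height.

Call:
{"name": "play_rows", "arguments": {
  "commands": [
    [[60,0.3,-0.3,-0.8,0],[50,0.92,-0.915,-0.8,0],[40,0.92,-0.915,-0.8,0],[36,0.92,-0.915,-0.8,0],[36,0.92,-0.915,-0.8,0],[36,0.92,-0.915,-0.8,0]]
  ]
}}

```text
t: 0.75
position: [356.9, -455.3, 336.3]
orientation: [[0.912, 0.41, 0.002], [0.41, -0.912, -0.002], [0.001, 0.003, -1.0]]
wrist_force: [0.5, 0.1, 0.3]
opening: 0.506
gripper_force: 0.0
```

Call:
{"name": "play_rows", "arguments": {
  "commands": [
    [[36,0.92,-0.915,0,0],[36,0.92,-0.915,0,0],[36,0.92,-0.915,0,0],[36,0.92,-0.915,0,0],[36,0.92,-0.915,0,0]]
  ]
}}

```text
t: 1.25
position: [426.4, -272.8, 333.6]
orientation: [[0.912, 0.411, -0.0], [0.411, -0.912, 0.001], [0.0, -0.001, -1.0]]
wrist_force: [-0.5, 0.6, 0.3]
opening: 0.392
gripper_force: 0.0
```

Call:
{"name": "play_rows", "arguments": {
  "commands": [
    [[36,0.92,-0.915,0,0],[36,0.92,-0.915,0,0],[36,0.92,-0.915,0,0],[36,0.92,-0.915,0,0],[36,0.92,-0.915,0,0]]
  ]
}}

```text
t: 1.75
position: [496.7, -91.6, 333.6]
orientation: [[0.912, 0.411, -0.0], [0.411, -0.912, 0.001], [0.0, -0.001, -1.0]]
wrist_force: [-0.9, -0.5, -0.1]
opening: 0.398
gripper_force: 0.0
```

Call:
{"name": "play_rows", "arguments": {
  "commands": [
    [[36,0.92,-0.915,0,0],[36,0.92,-0.915,0,0],[36,0.92,-0.915,0,0],[36,0.92,-0.915,0,0],[36,0.92,-0.915,0,0]]
  ]
}}

```text
t: 2.25
position: [567.1, 89.6, 333.3]
orientation: [[0.912, 0.41, -0.0], [0.41, -0.912, 0.0], [-0.0, -0.0, -1.0]]
wrist_force: [-1.0, -0.6, -0.5]
opening: 0.398
gripper_force: 0.0
```

Call:
{"name": "play_rows", "arguments": {
  "commands": [
    [[36,0,0,0,-0.47],[36,0,0,0,-0.47],[36,0,0,0,-0.47],[36,0,0,0,-0.47],[36,0,0,0,-0.47],[36,0,0,0,-0.47],[36,0,0,0,-0.47],[36,0,0,0,-0.47],[36,0,0,0,-0.47],[36,0,0,0,-0.47]]
  ]
}}

```text
t: 3.25
position: [565.8, 85.3, 333.5]
orientation: [[-0.325, 0.946, -0.001], [0.946, 0.325, -0.0], [-0.0, -0.001, -1.0]]
wrist_force: [0.0, 0.0, -0.7]
opening: 0.397
gripper_force: 0.0
```

Call:
{"name": "play_rows", "arguments": {
  "commands": [
    [[36,0,0,0,-0.47],[36,0,0,0,-0.47],[36,0,0,0,-0.47],[36,0,0,0,-0.47],[36,0,0,0,-0.47],[36,0,0,0,-0.47],[36,0,0,0,-0.47],[36,0,0,0,-0.47],[36,0,0,0,-0.47],[36,0,0,0,-0.47]]
  ]
}}

```text
t: 4.25
position: [565.7, 85.3, 333.5]
orientation: [[-0.972, -0.234, -0.001], [-0.234, 0.972, -0.0], [0.001, -0.0, -1.0]]
wrist_force: [-0.1, 0.1, -0.8]
opening: 0.396
gripper_force: 0.0
```

Call:
{"name": "play_rows", "arguments": {
  "commands": [
    [[36,0,0,0,-0.266],[36,0,0,0,-0.266],[36,0,0,0,-0.266],[36,0,0,0,-0.266],[36,0,0,0,-0.266],[36,0,0,0,-0.266],[36,0,0,0,-0.266],[36,0,0,0,-0.266]]
  ]
}}

```text
t: 5.05
position: [565.7, 86.0, 333.6]
orientation: [[-0.486, -0.874, -0.0], [-0.874, 0.486, -0.0], [0.0, 0.0, -1.0]]
wrist_force: [-0.7, -0.1, -0.1]
opening: 0.394
gripper_force: 0.0
```

```bash
cat > look.py <<'E'
import sys,cv2
from bench import ctrl,camera
from h import *
def look(tag,name='wrist'):
    o=ctrl.get_obs();Y=np.array(o['orientation'])[:,1]
    print('t',o['t'],np.round(o['position'],1),'yang',np.degrees(np.arctan2(Y[1],Y[0])).round(1),'q6',o['q'][5],'F',np.round(o['wrist_force'],1),'M',np.round(o['wrist_torque'],2),'open',round(o['opening']*91.2,1),o['gripper_force'])
    c=camera(name);np.savez(tag+'.npz',**c);cv2.imwrite(f'pics/{tag}.png',c['img'][:,:,::-1]);return o,c
if __name__=='__main__': look(sys.argv[1],*sys.argv[2:])
E
python3 look.py w1
```

```text
t 5.05 [565.7  86.  333.6] yang 150.9 q6 -144.60422406830872 F [-0.7 -0.1 -0.1] M [ 0.18 -0.09  0.  ] open 35.9 0.0
```

View pics/w1.png

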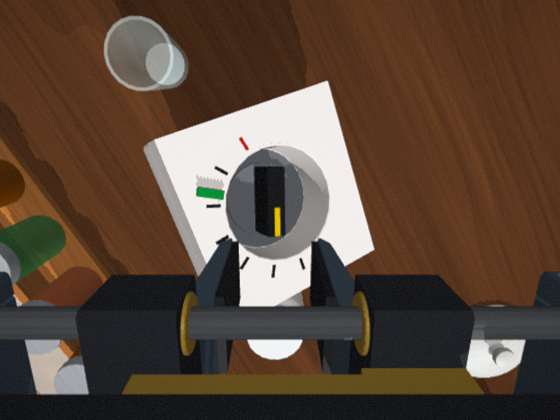

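The wrist view shows the knob at (268,202) parallel to the open fingers, the pointer at (277,222), the green marker at (210,193) and the red tick at (244,144).

```bash
cat > meas.py <<'E'
import sys,cv2
from h import *
F=frame(np.radians(-10.06)); W=np.array([581.1,84.7,150.])
def mask(img,kind):
    h=cv2.cvtColor(img,cv2.COLOR_RGB2HSV)
    r={'y':((20,120,120),(33,255,255)),'g':((45,100,60),(85,255,255)),'r':((170,120,100),(180,255,255))}[kind]
    return cv2.inRange(h,r[0],r[1])
def near(c,kind,z,rmin,rmax):
    m=mask(c['img'],kind);n,l,s,ce=cv2.connectedComponentsWithStats(m);out=[]
    for i in range(1,n):
        p=F.T@(onplane(c,*ce[i],W+z*F[:,2],F[:,2])-W)
        if s[i,4]>4 and rmin<np.hypot(*p[:2])<rmax:
            out.append((int(s[i,4]),ce[i].round(1).tolist(),p[:2].round(1).tolist(),'ang',round(np.arctan2(p[0],p[1]),3)))
    return out
def all(c):
    print('ptr',near(c,'y',40,5,40));print('mark',near(c,'g',53,45,80));print('red',near(c,'r',50,45,80))
if __name__=='__main__':
    for t in sys.argv[1:]: print(t);all(dict(np.load(t+'.npz')))
E
python3 meas.py w1 top0 scene0
```

```text
w1
ptr [(164, [277.3, 222.1], [7.3, 19.3], 'ang', np.float64(0.361))]
mark [(246, [209.9, 193.0], [57.3, -31.1], 'ang', np.float64(2.069))]
red []
top0
ptr [(13, [247.2, 200.2], [6.7, 18.3], 'ang', np.float64(0.349))]
mark [(10, [263.9, 189.9], [55.5, -30.5], 'ang', np.float64(2.074))]
red []
scene0
ptr [(7, [312.1, 214.7], [5.1, 17.8], 'ang', np.float64(0.278))]
mark [(13, [291.5, 206.1], [55.2, -32.9], 'ang', np.float64(2.108))]
red []
```

Wrist and top agree: pointer 0.355, marker 2.07. Now descending, slowly at the end.

Call:
{"name": "play_rows", "arguments": {
  "commands": [
    [[36,-0.01,0,0.3,0],[36,-0.01,0,0.6,0],[36,-0.01,0,0.87,0],[36,-0.01,0,0.87,0],[36,-0.01,0,0.87,0]]
  ]
}}

```text
t: 5.6
position: [566.6, 88.2, 204.2]
orientation: [[-0.484, -0.875, -0.001], [-0.875, 0.484, -0.0], [0.0, 0.0, -1.0]]
wrist_force: [1.0, 0.3, 0.6]
opening: 0.396
gripper_force: 0.0
```

Call:
{"name": "play_rows", "arguments": {
  "commands": [
    [[36,0,0,0.03,0],[36,0,0,0.06,0],[36,0,0,0.09,0],[36,0,0,0.12,0],[36,0,0,0.12,0]]
  ]
}}

```text
t: 6.1
position: [566.1, 88.4, 185.0]
orientation: [[-0.483, -0.876, -0.001], [-0.876, 0.483, -0.0], [0.0, 0.001, -1.0]]
wrist_force: [0.4, 0.1, 0.6]
opening: 0.395
gripper_force: 0.0
```

Call:
{"name": "play_rows", "arguments": {
  "commands": [
    [[36,0,0,0.02,0],[36,0,0,0.04,0],[36,0,0,0.06,0],[36,0,0,0.08,0],[36,0,0,0.09,0],[36,0,0,0.09,0]]
  ]
}}

```text
t: 6.7
position: [566.2, 88.4, 171.7]
orientation: [[-0.483, -0.876, -0.0], [-0.876, 0.483, -0.0], [0.0, 0.0, -1.0]]
wrist_force: [0.8, 0.0, 0.5]
opening: 0.397
gripper_force: 0.0
```

The fingers are in with no contact. I'll narrow the opening gently and start turning.

Call:
{"name": "play_rows", "arguments": {
  "commands": [
    [[28,0,0,0,0],[28,0,0,0,0],[28,0,0,0,0.03],[28,0,0,0,0.06],[28,0,0,0,0.09],[28,0,0,0,0.12],[28,0,0,0,0.15],[28,0,0,0,0.18],[28,0,0,0,0.2]]
  ],
  "squeeze": 6
}}

```text
t: 7.6
position: [567.4, 88.2, 172.6]
orientation: [[-0.907, -0.422, 0.002], [-0.422, 0.907, -0.0], [-0.002, -0.001, -1.0]]
wrist_force: [4.2, -2.8, -0.3]
opening: 0.308
gripper_force: 2.7
```

```bash
python3 look.py w2; python3 look.py t2 top; python3 meas.py w2 t2
```

```text
t 7.6 [567.4  88.2 172.6] yang 114.9 q6 -108.38450472568667 F [ 4.2 -2.8 -0.3] M [-0.4  -0.89  0.12] open 28.1 2.6853512526577106
t 7.65 [567.3  88.2 172.5] yang 114.8 q6 -108.20750256372835 F [ 4.3 -1.4 -0.7] M [-0.38 -0.88  0.07] open 28.1 2.3187805103952996
w2
ptr [(172, [282.1, 297.8], [7.1, 8.1], 'ang', np.float64(0.717)), (65, [292.2, 341.6], [21.6, 23.0], 'ang', np.float64(0.754))]
mark []
red []
t2
ptr []
mark []
red []
```

View pics/w2.png

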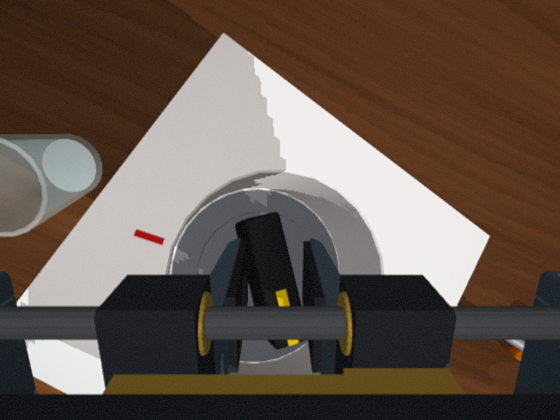

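The view shows the fingers straddling the bar and turning it (pointer ≈0.74, a lag of about 10°). I'll continue.

Call:
{"name": "play_rows", "arguments": {
  "commands": [
    [[28,0,0,0,0.03],[28,0,0,0,0.06],[28,0,0,0,0.09],[28,0,0,0,0.12],[28,0,0,0,0.15],[28,0,0,0,0.18],[28,0,0,0,0.21],[28,0,0,0,0.24],[28,0,0,0,0.27],[28,0,0,0,0.3]]
  ]
}}

```text
t: 8.7
position: [566.3, 88.6, 172.1]
orientation: [[-0.875, 0.484, -0.0], [0.484, 0.875, 0.0], [0.0, 0.0, -1.0]]
wrist_force: [0.1, 2.5, 0.9]
opening: 0.308
gripper_force: 3.6
```

Call:
{"name": "play_rows", "arguments": {
  "commands": [
    [[28,0,0,0,0.03],[28,0,0,0,0.06],[28,0,0,0,0.09],[28,0,0,0,0.12],[28,0,0,0,0.15],[28,0,0,0,0.18],[28,0,0,0,0.21],[28,0,0,0,0.24],[28,0,0,0,0.27],[28,0,0,0,0.3]]
  ]
}}

```text
t: 9.7
position: [567.8, 89.2, 172.9]
orientation: [[-0.122, 0.992, 0.003], [0.992, 0.122, 0.001], [0.001, 0.004, -1.0]]
wrist_force: [7.2, 6.2, 0.4]
opening: 0.307
gripper_force: 3.8
```

```bash
python3 look.py w3; python3 meas.py w3
```

```text
t 9.7 [567.8  89.2 172.9] yang 7.0 q6 -0.4922455928819932 F [7.2 6.2 0.4] M [ 0.99 -1.42  0.18] open 28.0 3.7814583478029817
w3
ptr [(145, [269.8, 299.6], [4.3, -4.9], 'ang', np.float64(2.415)), (54, [346.2, 300.8], [37.1, 12.1], 'ang', np.float64(1.255)), (60, [271.6, 342.0], [12.1, -24.7], 'ang', np.float64(2.687))]
mark []
red []
```

The pointer is at about 2.69. Going on to the stop in small steps.

Call:
{"name": "play_rows", "arguments": {
  "commands": [
    [[28,0,0,0,0.015],[28,0,0,0,0.03],[28,0,0,0,0.045],[28,0,0,0,0.06],[28,0,0,0,0.06]]
  ]
}}

```text
t: 10.25
position: [568.4, 89.2, 173.1]
orientation: [[0.064, 0.998, 0.005], [0.998, -0.064, 0.001], [0.002, 0.005, -1.0]]
wrist_force: [8.7, 5.7, -0.0]
opening: 0.308
gripper_force: 4.6
```

```bash
python3 look.py w4; python3 meas.py w4
```

```text
t 10.25 [568.4  89.2 173.1] yang -3.6 q6 10.179916408975856 F [ 8.7  5.7 -0. ] M [ 0.97 -1.92  0.16] open 28.1 4.601197550073266
w4
ptr [(137, [269.6, 299.8], [3.4, -5.1], 'ang', np.float64(2.561)), (51, [274.3, 341.3], [8.5, -26.1], 'ang', np.float64(2.828))]
mark []
red []
```

Call:
{"name": "play_rows", "arguments": {
  "commands": [
    [[28,0,0,0,0.01],[28,0,0,0,0.02],[28,0,0,0,0.03],[28,0,0,0,0.04],[28,0,0,0,0.04]]
  ]
}}

```text
t: 10.8
position: [569.1, 89.4, 173.6]
orientation: [[0.187, 0.982, 0.006], [0.982, -0.188, 0.002], [0.003, 0.006, -1.0]]
wrist_force: [10.3, 8.5, 3.7]
opening: 0.326
gripper_force: 7.3
```

```bash
python3 look.py w5; python3 meas.py w5
```

```text
t 10.8 [569.1  89.4 173.6] yang -10.8 q6 17.338019690428382 F [10.3  8.5  3.7] M [ 1.49 -2.22  0.44] open 29.8 7.321361519425409
w5
ptr [(130, [270.6, 299.9], [3.4, -4.8], 'ang', np.float64(2.532)), (47, [280.4, 341.0], [8.3, -26.2], 'ang', np.float64(2.834))]
mark []
red []
```

The torque rose from 0.16 to 0.44 and the pointer no longer moves, so this looks like the stop. I'll press once more with a firmer grip to be sure.

Call:
{"name": "play_rows", "arguments": {
  "commands": [
    [[24,0,0,0,0.0],[24,0,0,0,0.01],[24,0,0,0,0.02],[24,0,0,0,0.02]]
  ],
  "squeeze": 20
}}

```text
t: 11.25
position: [569.3, 89.4, 173.7]
orientation: [[0.248, 0.969, 0.007], [0.969, -0.248, 0.001], [0.003, 0.006, -1.0]]
wrist_force: [12.8, 8.0, 2.7]
opening: 0.323
gripper_force: 24.6
```

```bash
python3 look.py w6; python3 meas.py w6
```

```text
t 11.25 [569.3  89.4 173.7] yang -14.3 q6 20.88854132480819 F [12.8  8.   2.7] M [ 1.46 -2.59  1.26] open 29.4 24.595679986196046
w6
ptr [(120, [271.3, 300.4], [3.5, -5.0], 'ang', np.float64(2.531)), (39, [283.5, 340.8], [8.3, -26.3], 'ang', np.float64(2.837))]
mark []
red []
```

View pics/w6.png

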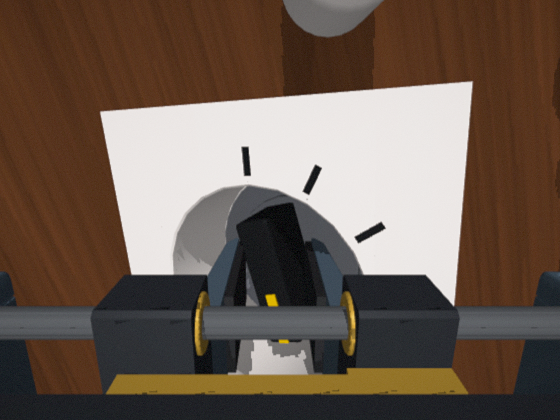

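Torque is 1.26 N m against the 0.1 needed to turn, with the pointer unmoved: it is at the stop. Turning back with a light close.

Call:
{"name": "play_rows", "arguments": {
  "commands": [
    [[30,0,0,0,-0.02],[28,0,0,0,-0.06],[24,0,0,0,-0.1],[20,0,0,0,-0.13],[20,0,0,0,-0.16],[20,0,0,0,-0.19],[20,0,0,0,-0.22],[20,0,0,0,-0.25],[20,0,0,0,-0.28],[20,0,0,0,-0.3]]
  ],
  "squeeze": 6
}}

```text
t: 12.3
position: [567.7, 88.7, 172.8]
orientation: [[-0.641, 0.768, 0.003], [0.768, 0.641, 0.001], [-0.001, 0.003, -1.0]]
wrist_force: [5.7, 1.0, 1.5]
opening: 0.251
gripper_force: 5.8
```

```bash
python3 look.py w7; python3 meas.py w7
```

```text
t 12.3 [567.7  88.7 172.8] yang 39.8 q6 -33.31081209068629 F [5.7 1.  1.5] M [ 0.2  -1.15 -0.15] open 22.9 5.76266705924354
w7
ptr [(163, [268.6, 297.8], [7.2, -3.4], 'ang', np.float64(2.01)), (440, [213.6, 323.6], [1.1, -34.1], 'ang', np.float64(3.108)), (192, [337.7, 326.9], [35.6, 15.4], 'ang', np.float64(1.163)), (69, [264.1, 342.7], [22.5, -17.7], 'ang', np.float64(2.237))]
mark []
red []
```

Call:
{"name": "play_rows", "arguments": {
  "commands": [
    [[20,0,0,0,-0.015],[20,0,0,0,-0.03],[20,0,0,0,-0.04],[20,0,0,0,-0.04],[20,0,0,0,-0.04]]
  ]
}}

```text
t: 12.85
position: [567.3, 88.8, 172.6]
orientation: [[-0.729, 0.685, 0.002], [0.685, 0.729, 0.001], [-0.001, 0.002, -1.0]]
wrist_force: [4.7, 1.7, 2.2]
opening: 0.242
gripper_force: 5.8
```

Call:
{"name": "play_rows", "arguments": {
  "commands": [
    [[28,0,0,0,0],[34,0,0,0,0],[34,0,0,0,0],[34,0,0,-0.2,0],[34,0,0,-0.5,0],[34,0,0,-0.8,0],[34,0,0,-1,0],[34,0,0,-1,0],[34,0,0,-1,0]]
  ]
}}

```text
t: 13.75
position: [566.2, 88.3, 321.9]
orientation: [[-0.728, 0.685, 0.0], [0.685, 0.728, 0.0], [-0.0, 0.0, -1.0]]
wrist_force: [0.5, 0.0, -0.1]
opening: 0.371
gripper_force: 0.0
```

```bash
python3 look.py w8;python3 look.py t8 top; python3 look.py s8 scene; python3 meas.py w8 t8 s8
```

```text
t 13.75 [566.2  88.3 321.9] yang 46.7 q6 -40.2040321034375 F [ 0.5  0.  -0.1] M [ 0.04 -0.14  0.01] open 33.9 0.0
t 13.8 [565.7  88.3 320.9] yang 46.7 q6 -40.198915699211305 F [ 0.   0.1 -0.1] M [-0.06 -0.11  0.06] open 33.9 0.0
t 13.85 [565.6  88.3 320.4] yang 46.7 q6 -40.19790977811201 F [ 0.   0.4 -0.4] M [ 0.08 -0.14  0.04] open 34.3 0.0
w8
ptr [(197, [272.2, 222.2], [15.6, -8.2], 'ang', np.float64(2.052))]
mark [(236, [270.0, 278.7], [56.9, -30.7], 'ang', np.float64(2.065))]
red []
t8
ptr []
mark []
red []
s8
ptr [(8, [303.5, 211.2], [13.9, -10.1], 'ang', np.float64(2.198))]
mark [(14, [291.4, 206.1], [56.1, -32.7], 'ang', np.float64(2.099))]
red []
```

View pics/w8.png

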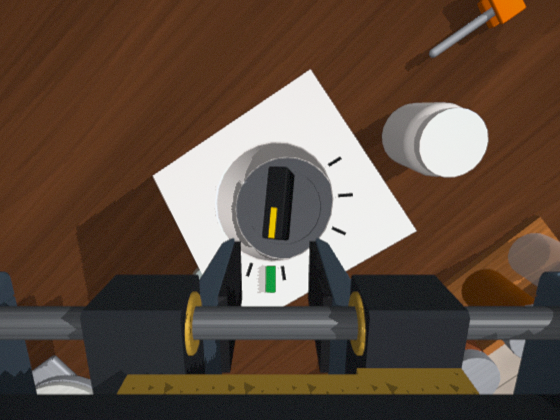

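The wrist view shows the pointer (272,222) and the marker (270,279) close to in line. I'll refine using the strip's own direction and the face corners at (310,70), (154,177) and (415,230).

```bash
cat > fine.py <<'E'
import sys
from meas import *
def fine(t,corners):
    c=dict(np.load(t+'.npz')); L=lambda u,v,z:(F.T@(onplane(c,u,v,W+z*F[:,2],F[:,2])-W))[:2]
    e=[]
    g=cv2.cvtColor(c['img'],cv2.COLOR_RGB2GRAY)
    for (u,v),w in corners:
        s=cv2.cornerSubPix(g,np.float32([[[u,v]]]),(6,6),(-1,-1),(3,30,.01))[0,0]
        p=L(*s,50); e.append(p-w); print('corner',s,p.round(1),w)
    off=np.mean(e,0) if e else np.zeros(2); print('off',off.round(2))
    for k,z,r0,r1 in (('y',40,5,40),('g',56,45,80)):
        m=mask(c['img'],k);P=np.array([L(u,v,z) for v,u in zip(*np.nonzero(m))]);r=np.hypot(*P.T);P=P[(r>r0)&(r<r1)]-off
        mu=P.mean(0);d=np.linalg.svd(P-mu)[2][0];d*=np.sign(d@mu)
        print(k,len(P),mu.round(1),'centroid ang',np.arctan2(mu[0],mu[1]).round(3),'axis ang',np.arctan2(d[0],d[1]).round(3),'r',np.percentile(np.hypot(*P.T),[2,98]).round(1))
if __name__=='__main__':
    fine('w8',[((310,70),(-80,85)),((154,177),(-80,-85)),((415,230),(80,85))])
    fine('w1',[((328,82),(-80,-85)),((374,248),(-80,85)),((146,146),(80,-85))])
E
python3 fine.py
```

```text
corner [309.91187  68.63329] [-77.5  87.6] (-80, 85)
corner [152.1749  175.39662] [-79.1 -81.6] (-80, -85)
corner [416.30215 230.3841 ] [81.7 86.3] (80, 85)
off [1.69 2.44]
y 194 [ 14.1 -10.7] centroid ang 2.219 axis ang 2.203 r [ 5.3 30.2]
g 236 [ 55.4 -32.3] centroid ang 2.099 axis ang 2.101 r [54.1 73.9]
corner [327.00565  79.94028] [-78.6 -82.5] (-80, -85)
corner [374.0361  248.88998] [-77.2  86.5] (-80, 85)
corner [142.51697 147.68658] [ 90.1 -80.5] (80, -85)
off [4.8  2.82]
y 164 [ 2.5 16.5] centroid ang 0.15 axis ang 0.342 r [ 4.2 28.9]
g 246 [ 53.1 -34.4] centroid ang 2.146 axis ang 2.114 r [52.9 73.2]
```

Two views agree on the marker at 2.10 and the pointer at about 2.20–2.22, so about 6° is left to turn back. Going down again to grip and correct.

Call:
{"name": "play_rows", "arguments": {
  "commands": [
    [[34,0,0.015,0.3,0],[34,0,0.015,0.6,0],[34,0,0.015,0.75,0],[34,0,0.015,0.82,0],[34,0,0.015,0.88,0],[34,0,0.015,0.94,0],[34,0,0.015,0.98,0],[34,0,0.015,0.98,0]]
  ]
}}

```text
t: 14.7
position: [567.8, 90.0, 174.7]
orientation: [[-0.728, 0.685, -0.0], [0.685, 0.728, -0.0], [0.0, -0.0, -1.0]]
wrist_force: [-0.6, -0.2, 0.5]
opening: 0.371
gripper_force: 0.0
```

Call:
{"name": "play_rows", "arguments": {
  "commands": [
    [[20,0,0,0,0],[20,0,0,0,0],[20,0,0,0,0],[20,0,0,0,-0.01],[20,0,0,0,-0.02],[20,0,0,0,-0.032],[20,0,0,0,-0.032],[20,0,0,0,-0.032]]
  ]
}}

```text
t: 15.5
position: [567.4, 89.2, 175.6]
orientation: [[-0.793, 0.609, -0.001], [0.609, 0.793, -0.001], [-0.0, -0.002, -1.0]]
wrist_force: [-7.6, -9.7, 7.3]
opening: 0.228
gripper_force: 6.0
```

Call:
{"name": "play_rows", "arguments": {
  "commands": [
    [[28,0,0,0,0],[34,0,0,0,0],[34,0,0,0,0],[34,0,0,-0.2,0],[34,0,0,-0.5,0],[34,0,0,-0.8,0],[34,0,0,-1,0],[34,0,0,-1,0],[34,0,0,-1,0]]
  ]
}}

```text
t: 16.4
position: [568.0, 90.1, 325.1]
orientation: [[-0.793, 0.609, 0.001], [0.609, 0.793, 0.0], [-0.001, 0.001, -1.0]]
wrist_force: [0.1, 0.4, -1.0]
opening: 0.37
gripper_force: 0.0
```

```bash
python3 look.py w9; python3 look.py s9 scene; python3 meas.py s9; python3 - <<'E'
import meas
from fine import fine
# refined well centre from the w8 corners
meas.W+=meas.F@[1.69,2.44,0]
for t in ('w8','w9','s9'): print(t); fine(t,[])
E
```

```text
t 16.4 [568.   90.1 325.1] yang 52.5 q6 -45.80560702756749 F [ 0.1  0.4 -1. ] M [ 0.08 -0.11  0.02] open 33.8 0.0
t 16.45 [567.5  90.  324.1] yang 52.5 q6 -45.809228364392865 F [-0.8  0.5 -0.8] M [ 0.07 -0.16 -0.  ] open 34.1 0.0
s9
ptr [(8, [304.5, 211.8], [13.6, -6.3], 'ang', np.float64(2.008))]
mark [(13, [291.5, 206.1], [55.2, -32.9], 'ang', np.float64(2.108))]
red []
w8
off [0. 0.]
y 194 [ 14.1 -10.7] centroid ang 2.22 axis ang 2.2 r [ 5.3 30.2]
g 236 [ 55.4 -32.3] centroid ang 2.099 axis ang 2.101 r [54.1 73.9]
w9
off [0. 0.]
y 190 [15.7 -8.8] centroid ang 2.082 axis ang 2.056 r [ 5.7 30.3]
g 238 [ 55.4 -32.3] centroid ang 2.098 axis ang 2.1 r [54.4 74. ]
s9
off [0. 0.]
y 7 [13.6 -9.6] centroid ang 2.185 axis ang 2.216 r [ 6.3 25.8]
g 13 [ 60.8 -31.2] centroid ang 2.045 axis ang 1.63 r [59.  76.7]
```

The pointer is at 2.06–2.08 and the marker at 2.10, so about 1–2° remains. I'll look from two more azimuths to average out calibration error.

Call:
{"name": "play_rows", "arguments": {
  "commands": [
    [[34,0,0,0,-0.2],[34,0,0,0,-0.2],[34,0,0,0,-0.2],[34,0,0,0,-0.2],[34,0,0,0,-0.2],[34,0,0,0,-0.2]]
  ]
}}

```text
t: 17.1
position: [567.5, 90.0, 323.9]
orientation: [[-1.0, 0.029, -0.002], [0.029, 1.0, -0.0], [0.002, -0.0, -1.0]]
wrist_force: [0.6, -0.2, -0.2]
opening: 0.373
gripper_force: 0.0
```

```bash
python3 look.py w10
```

```text
t 17.1 [567.5  90.  323.9] yang 88.3 q6 -81.64497233514881 F [ 0.6 -0.2 -0.2] M [ 0.07 -0.16  0.02] open 34.0 0.0
```

Call:
{"name": "play_rows", "arguments": {
  "commands": [
    [[34,0,0,0,0.45],[34,0,0,0,0.45],[34,0,0,0,0.45],[34,0,0,0,0.45],[34,0,0,0,0.45],[34,0,0,0,0.45],[34,0,0,0,0.45],[34,0,0,0,0.45],[34,0,0,0,0.45],[34,0,0,0,0.45]]
  ]
}}

```text
t: 18.15
position: [567.8, 90.0, 324.6]
orientation: [[-0.121, 0.993, -0.0], [0.993, 0.121, -0.0], [0.0, -0.0, -1.0]]
wrist_force: [0.3, -0.2, 0.0]
opening: 0.373
gripper_force: 0.0
```

```bash
python3 look.py w11; python3 - <<'E'
import meas
from meas import *
from fine import fine
meas.W+=meas.F@[1.69,2.44,0]
for t in ('w9','w10','w11'):
    c=dict(np.load(t+'.npz')); co=[]
    for w in ((-80,85),(-80,-85),(80,85),(80,-85)):
        u=proj(c,meas.W+F@[*w,50])
        if 8<u[0]<552 and 8<u[1]<265: co.append((u,w))
    print(t);fine(t,co);fine(t,[])
E
```

```text
t 18.15 [567.8  90.  324.6] yang 7.0 q6 -0.2748181385477387 F [ 0.3 -0.2  0. ] M [-0.02 -0.11  0.08] open 34.1 0.0
w9
corner [318.94946  72.91407] [-79.4  84.9] (-80, 85)
corner [151.87163 162.52008] [-80.6 -84.3] (-80, -85)
corner [408.2113  241.45422] [79.9 84. ] (80, 85)
off [-0.02 -0.1 ]
y 190 [15.7 -8.7] centroid ang 2.077 axis ang 2.056 r [ 5.7 30.2]
g 238 [ 55.4 -32.2] centroid ang 2.096 axis ang 2.1 r [54.3 74. ]
off [0. 0.]
y 190 [15.7 -8.8] centroid ang 2.082 axis ang 2.056 r [ 5.7 30.3]
g 238 [ 55.4 -32.3] centroid ang 2.098 axis ang 2.1 r [54.4 74. ]
w10
corner [380.28668 125.3503 ] [-79.1  84.7] (-80, 85)
corner [190.63817  94.14335] [-81.  -84.2] (-80, -85)
off [-0.06  0.23]
y 197 [15.5 -9.2] centroid ang 2.106 axis ang 2.049 r [ 5.9 30.4]fine.py:13: RuntimeWarning: Mean of empty slice.
  mu=P.mean(0);d=np.linalg.svd(P-mu)[2][0];d*=np.sign(d@mu)
  ret = um.true_divide(
Traceback (most recent call last):
  File "fine.py", line 14, in fine
    print(k,len(P),mu.round(1),'centroid ang',np.arctan2(mu[0],mu[1]).round(3),'axis ang',np.arctan2(d[0],d[1]).round(3),'r',np.percentile(np.hypot(*P.T),[2,98]).round(1))
                                                                                                                             ~~~~~~~~~~~~~^^^^^^^^^^^^^^^^^^^^^^^
IndexError: index -1 is out of bounds for axis 0 with size 0
```

```bash
python3 - <<'E' 2>&1 | grep -v Warn
import meas
from meas import *
from fine import fine
meas.W+=meas.F@[1.69,2.44,0]
for t in ('w11',):
    c=dict(np.load(t+'.npz')); co=[]
    for w in ((-80,85),(-80,-85),(80,85),(80,-85)):
        u=proj(c,meas.W+F@[*w,50])
        if 8<u[0]<552 and 8<u[1]<265: co.append((u,w))
    fine(t,co)
# min-area-rect axis of the strip as a cross-check
for t in ('w9','w10','w11','w1'):
    c=dict(np.load(t+'.npz'))
    m=mask(c['img'],'y'); P=np.array([(F.T@(onplane(c,u,v,meas.W+40*F[:,2],F[:,2])-meas.W))[:2] for v,u in zip(*np.nonzero(m))])
    P=P[np.hypot(*P.T)<40]; r=cv2.minAreaRect(np.float32(P)); b=cv2.boxPoints(r); e=max((b[1]-b[0],b[2]-b[1]),key=np.linalg.norm); e=e*np.sign(e@P.mean(0))
    print(t,np.round(r[1],1),P.mean(0).round(1),round(float(np.arctan2(e[0],e[1])),3))
E
```

```text
corner [217.65292   78.687294] [-78.5  85.6] (-80, 85)
corner [173.01971 252.62947] [-80.6 -83.6] (-80, -85)
corner [397.33768 136.37244] [80.1 84.2] (80, 85)
off [0.34 0.39]
y 186 [15.4 -8.9] centroid ang 2.094 axis ang 2.063 r [ 5.7 30. ]
g 71 [ 49.5 -29.3] centroid ang 2.105 axis ang 2.785 r [54.3 62.7]
w9 [ 5.6 26.2] [15.5 -8.7] 2.055
w10 [ 5.7 26.6] [15.2 -8.8] 2.056
w11 [ 5.9 25.6] [15.6 -8.4] 2.057
w1 [26.6  5.6] [ 5.6 16.8] 0.326
```

The strip's axis is 2.056 in every view, against 2.10 for the marker, so I need about +2°. I'll re-grip and nudge clockwise.

Call:
{"name": "play_rows", "arguments": {
  "commands": [
    [[34,0,0,0,-0.25],[34,0,0,0,-0.25],[34,0,0,0,-0.25],[34,0,0,0,-0.25],[34,0,0,0,-0.25],[34,0,0,0,-0.25],[34,0,0,0,-0.25]]
  ]
}}

```text
t: 18.9
position: [567.8, 90.0, 324.7]
orientation: [[-0.793, 0.609, -0.0], [0.609, 0.793, -0.0], [0.0, -0.0, -1.0]]
wrist_force: [-0.2, 0.3, -0.1]
opening: 0.375
gripper_force: 0.0
```

Call:
{"name": "play_rows", "arguments": {
  "commands": [
    [[34,0,0,0.3,0],[34,0,0,0.6,0],[34,0,0,0.75,0],[34,0,0,0.82,0],[34,0,0,0.88,0],[34,0,0,0.94,0],[34,0,0,1,0],[34,0,0,1,0]]
  ]
}}

```text
t: 19.7
position: [567.6, 90.0, 174.3]
orientation: [[-0.793, 0.609, -0.001], [0.609, 0.793, -0.0], [0.0, -0.0, -1.0]]
wrist_force: [-0.6, -0.4, 0.1]
opening: 0.374
gripper_force: 0.0
```

Call:
{"name": "play_rows", "arguments": {
  "commands": [
    [[20,0,0,0,0],[20,0,0,0,0],[20,0,0,0,0],[20,0,0,0,0.006],[20,0,0,0,0.012],[20,0,0,0,0.012],[20,0,0,0,0.012]]
  ],
  "squeeze": 8
}}

```text
t: 20.4
position: [567.9, 89.3, 175.5]
orientation: [[-0.77, 0.638, 0.0], [0.638, 0.77, -0.001], [-0.001, -0.001, -1.0]]
wrist_force: [-2.3, -8.1, 2.8]
opening: 0.228
gripper_force: 8.1
```

Call:
{"name": "play_rows", "arguments": {
  "commands": [
    [[28,0,0,0,0],[34,0,0,0,0],[34,0,0,0,0],[34,0,0,-0.2,0],[34,0,0,-0.5,0],[34,0,0,-0.8,0],[34,0,0,-1,0],[34,0,0,-1,0],[34,0,0,-1,0]]
  ]
}}

```text
t: 21.3
position: [567.9, 90.1, 325.1]
orientation: [[-0.77, 0.638, 0.001], [0.638, 0.77, 0.0], [-0.001, 0.001, -1.0]]
wrist_force: [-1.4, -0.1, -0.6]
opening: 0.373
gripper_force: 0.0
```

```bash
python3 look.py w12; python3 - <<'E'
import meas
from fine import fine
meas.W+=meas.F@[1.69,2.44,0]
fine('w12',[])
E
```

```text
t 21.3 [567.9  90.1 325.1] yang 50.3 q6 -43.64673870436394 F [-1.4 -0.1 -0.6] M [ 0.06 -0.14  0.01] open 34.0 0.0
off [0. 0.]
y 196 [16.1 -8.7] centroid ang 2.066 axis ang 2.067 r [ 5.6 30.6]
g 240 [ 55.7 -32.3] centroid ang 2.097 axis ang 2.114 r [54.4 74.3]
```

It moved only slightly because of slack (2.067 against 2.10). One more nudge.

Call:
{"name": "play_rows", "arguments": {
  "commands": [
    [[34,0,0,0.3,0],[34,0,0,0.6,0],[34,0,0,0.75,0],[34,0,0,0.82,0],[34,0,0,0.88,0],[34,0,0,0.94,0],[34,0,0,1,0],[34,0,0,1,0]]
  ]
}}

```text
t: 22.15
position: [567.6, 90.0, 174.3]
orientation: [[-0.77, 0.638, -0.001], [0.638, 0.77, -0.0], [0.001, -0.001, -1.0]]
wrist_force: [-0.5, 0.7, 0.3]
opening: 0.375
gripper_force: 0.0
```

Call:
{"name": "play_rows", "arguments": {
  "commands": [
    [[20,0,0,0,0],[20,0,0,0,0],[20,0,0,0,0],[20,0,0,0,0.007],[20,0,0,0,0.015],[20,0,0,0,0.015],[20,0,0,0,0.015]]
  ]
}}

```text
t: 22.85
position: [567.7, 89.5, 175.4]
orientation: [[-0.739, 0.674, -0.0], [0.674, 0.739, -0.001], [-0.0, -0.001, -1.0]]
wrist_force: [-3.3, -5.3, 1.4]
opening: 0.232
gripper_force: 8.2
```

Call:
{"name": "play_rows", "arguments": {
  "commands": [
    [[28,0,0,0,0],[34,0,0,0,0],[34,0,0,0,0],[34,0,0,-0.2,0],[34,0,0,-0.5,0],[34,0,0,-0.8,0],[34,0,0,-1,0],[34,0,0,-1,0],[34,0,0,-1,0]]
  ]
}}

```text
t: 23.75
position: [567.9, 90.1, 325.2]
orientation: [[-0.739, 0.674, 0.001], [0.674, 0.739, 0.0], [-0.001, 0.001, -1.0]]
wrist_force: [-0.3, 0.6, -0.9]
opening: 0.373
gripper_force: 0.0
```

```bash
python3 look.py w13; python3 - <<'E'
import meas,cv2
from fine import fine
meas.W+=meas.F@[1.69,2.44,0]
fine('w13',[])
E
```

```text
t 23.75 [567.9  90.1 325.2] yang 47.6 q6 -40.947618612590325 F [-0.3  0.6 -0.9] M [ 0.   -0.16  0.01] open 34.0 0.0
off [0. 0.]
y 194 [15.8 -9.4] centroid ang 2.108 axis ang 2.113 r [ 5.7 30.5]
g 235 [ 55.3 -32.2] centroid ang 2.097 axis ang 2.102 r [54. 74.]
```

View pics/w13.png

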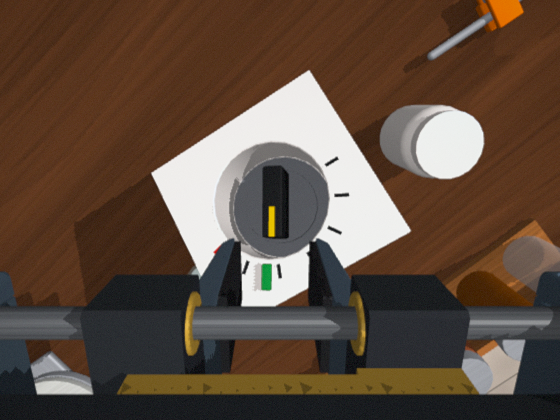

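The pointer (271,221) now reads 2.11 and the green marker (266,277) 2.10, so they are in line. The gripper is clear, and the marker and jar are where they were. Handing in.

```bash
python3 -c "
from bench import ctrl
print(ctrl.finish_job())"
```

```text
the job is handed in; nothing more can be done
None
```

I turned the knob clockwise to its end stop, then back in line with the green marker (pointer 2.11 rad, marker 2.10 rad, read from the wrist camera), released it and handed the job in at about 24 s; the turn back overshot by about 2° and was corrected with two small clockwise nudges.

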